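# Index a row of three brass blanks against the sprung stop

### The arm

A 7-joint arm with a two-finger parallel gripper is mounted at the origin on the work surface. World frame = base frame: x ahead of the robot, y to its left, z up, the work surface at z = 0. Lengths are in m, angles in rad, forces in N, time in s.
With the tool pointing down it reaches from about 0.425 to 0.925 m from the base axis. Payload 6.8 kg.
Tool frame: the origin (TCP) lies on the centre line of the jaws, within the pads' length; the fingertips stand 14 mm ahead of it and the grasp point (between the pads) lies 5 mm behind it (r.tips_ahead is the distance from the TCP to the fingertips, in m); z points along the fingers, y is the line along which they close (so a half turn about z gives the same grasp; the last joint's range is limited). The gripper opens to 85 mm and grips with 20 to 120 N. Pads are 22 mm wide; open, the fingers measure 114 mm over their backs; the gripper's body (76 mm by 85 mm) begins 54 mm behind the grasp point. The pads swing forward as they close: fully open they stand 13 mm farther back than shut.
Start: joints at [-1.354, 0.477, 0.022, 1.555, -0.011, 1.109, -0.083], TCP at [0.215, 0.64, 0.245] pointing down, gripper open.
Joint ranges: [-2.96, 2.96], [-0.34, 2.1], [-1.41, 1.46], [0.24, 2.44], [-1.37, 4.51], [0.17, 1.92], [-2.96, 2.96]. Speed limits (rad/s): [2.39, 2.39, 3.14, 3.14, 3.14, 3.14, 3.14].

### API

Orientations are given as a rotation vector (axis times angle).
In Python, from bench import r, eyes gives the robot as it stands.
- The arm moves only by the tool step_arm, never from a script. Its argument "rows" is a list of rows, each a list of 6 numbers: the shift along the world's x, y, z in units of 60 cm (1.0 is 60 cm), then the turn, a rotation vector about the world's x, y, z in units of pi rad (1.0 is pi rad). In form: [[x, y, z, rx, ry, rz], ...]. A call has 1 to 5 rows; each row is the pose to reach, as a shift and turn from the pose commanded when the call began, turning the shorter way round; what a row does not reach only later rows make up. A row lasts 1/12 s, in which the tool goes at most 41.7 mm and 7.16 degrees, less where a joint would pass 70% of its speed; a pose out of reach is approached as far as the arm can. A call with a number of a shift or a turn outside -1 to 1 is refused whole. A call with a gripper value outside its range is refused whole. "jaw" is the closure, from 0 (fully open) to 1 (shut), set as the call begins (left out, the last holds). The fingers move at their own pace and stop on an object; "squeeze" is the grip in N (left out, the last holds). Time passes only in rows, so rows that repeat a pose let the fingers close. It gives the time, the measured TCP pose, the force, the opening and the grip force at its end, in the units of the state.
- r.get_obs(): the state, without advancing time (a new reading comes with each control period).
- eyes.grab_frame(name): name is "scene" or "top"; returns the picture (384x512x3 uint8, red, green, blue); there is no depth.
- eyes.camera_info(name): a dict with "mtx" (3x3 intrinsics, pixels), "k1" (the pictures are not rectified: a ray, as slopes to the right and down, at radius r is drawn at 1 + k1 r^2 times it, then the intrinsics apply), "extrinsics" (4x4, takes a point from camera to world coordinates). Camera axes: x right, y down, z forward; pixel columns grow to the right and rows downward; lengths in m; the calibration is good to about 2 mm. A picture is of the moment at which its call begins. camera_info takes no time and is no camera call.
- r.hand_in(): hands the job in; it is judged then, once.
The state is a dict: "clock": time; "joints": joint angles; "qvel": joint speeds; "tau": joint torques, N m; "tcp_pos": TCP position; "orientation": TCP orientation; "contact_force": force on the tool from outside, world axes, zero at the start; "moment": the same for the moment, N m; "grip_width": finger opening in m; "gripper_force": force on a finger pad.
Only numpy, scipy, OpenCV 4.12 (cv2) and the standard library are available. Lean on these libraries where they do the work, as an engineer would, in place of code of your own. Each camera call takes 0.05 s, during which the arm holds its last target. There are 200 camera calls.

### The job

One brass blank already stands in the channel of the sprung stop jig: stand two more from the plywood board behind it, on its open-end side, so that exactly three are upright in one row on the channel floor, and leave the other two standing on the board. Then push the row along the channel with the gripper's fingers until the sprung plunger is fully home on its hard stop with no gaps in the row, and finish while still holding it pressed there: do not let go. Leave the other things on the bench alone.

Things in the scene. Friction and masses are not known exactly. Their poses are not given: they have to be found in the camera images.
- jig: sprung stop jig fixed to the bench: dark steel plate 260 x 64 x 8 mm carrying an open-topped channel and a grey housing (45 long, 52 wide, top 48 mm above the bench). Origin on the bench under the channel's centre line; x along the channel towards the housing, y across, z up. Channel from x = -140 mm (open end) to +60 mm; the housing starts at +75 mm
- channel_end (a point): middle of the channel floor at its open end: x = -140 mm in the jig's frame, 8 mm above the bench. The channel is 38 mm wide between two steel side walls, each 5 mm thick and 8 mm high (wall tops 16 mm above the bench)
- plunger_face (a point): centre of the plunger's flat face, a 26 mm steel disc in the channel before the housing, 25 mm above the bench; it faces the jig's -x, at x = +30 mm when out, +50 mm when home
- plunger (a joint): travel in m of the sprung plunger along the jig's +x: 0 = out, 0.020 = fully home, its disc against the fixed steel sleeve (hard stop). The spring pushes back with 3 N at 0, 10 N at the stop; friction of three blanks adds about 2 to 8 N. It springs back when released
- board: plywood board 180 x 180 x 8 mm fixed to the bench, on which spare blanks stand; origin under its centre on the bench
- blank0: solid brass cylinder, 32 mm diameter, 34 mm tall, about 0.23 kg, standing upright; origin at the centre of its underside, z up; all five blanks are alike; at the start it stands in the jig's channel, on the channel floor, in front of the plunger
- blank1: solid brass cylinder, 32 mm diameter, 34 mm tall, about 0.23 kg, standing upright; origin at the centre of its underside, z up; all five blanks are alike; at the start it stands on the plywood board
- blank2: solid brass cylinder, 32 mm diameter, 34 mm tall, about 0.23 kg, standing upright; origin at the centre of its underside, z up; all five blanks are alike; at the start it stands on the plywood board
- blank3: solid brass cylinder, 32 mm diameter, 34 mm tall, about 0.23 kg, standing upright; origin at the centre of its underside, z up; all five blanks are alike; at the start it stands on the plywood board
- blank4: solid brass cylinder, 32 mm diameter, 34 mm tall, about 0.23 kg, standing upright; origin at the centre of its underside, z up; all five blanks are alike; at the start it stands on the plywood board
- mallet: wooden mallet, 240 mm long, lying on the far side of the bench; origin on the underside near its middle; not part of the job
- jar: small screw-cap jar, 44 mm diameter, 45 mm tall, origin under its centre; not part of the job
- solder_block: pale soldering block, 70 x 110 x 30 mm, origin under its centre; not part of the job
- dropper: small amber bottle with black cap, 36 mm diameter, 85 mm tall, origin under its centre; not part of the job

How it is judged:
By the outcome, as a careful person would: the job done as asked, in the order asked, and still so for the second after the job is handed in, while the arm keeps its last pose, push and grip.
It also fails if it takes over 64 s, if anything falls off the work surface, if the arm or the gripper's body presses on something with over 40 N, if the wrist force passes 120 N, or if a joint passes its speed limit or range.

## Working session

There is one attempt and no reset: what is moved stays moved. The work goes in short steps, Python scripts to look and compute and a tool call to move; the robot and the scene stay as the last step left them, time stands still between calls to the robot, and variables do not carry over. Pictures are saved under pics/ and viewed, at most 10 in all, crops included, and the job is handed in when it is done.

Besides the shell and the picture viewer there is one more tool, called after "Request:" as name([rows], argument=value, ...), one row to a line, values as JSON. step_arm: Moves the arm, as the interface text tells. Shifts and turns lie within -1 to 1; 1 stands for 60 cm of shift or pi rad of turn. Its arguments: {"type":"object","properties":{"rows":{"type":"array"},"jaw":{"type":"number"},"squeeze":{"type":"number"}},"required":["rows"]}

```bash
mkdir -p pics; python3 - <<'E'
from bench import r,eyes
import cv2,numpy as np
for n in("scene","top"):
    im=eyes.grab_frame(n);cv2.imwrite(f"pics/{n}0.png",im[...,::-1]);print(n,eyes.camera_info(n))
o=r.get_obs();print(o,r.tips_ahead)
E
```

```text
scene {'mtx': array([[386.67232178,   0.        , 254.7393407 ],
       [  0.        , 386.67232178, 191.11214296],
       [  0.        ,   0.        ,   1.        ]]), 'k1': -0.09145396554672729, 'extrinsics': array([[ 0.72869918,  0.48320532, -0.48529386,  1.12897241],
       [ 0.68466643, -0.52970178,  0.50064748, -0.59349833],
       [-0.0151455 , -0.69708582, -0.71682772,  0.86218318],
       [ 0.        ,  0.        ,  0.        ,  1.        ]])}
top {'mtx': array([[431.31648758,   0.        , 261.32226077],
       [  0.        , 431.31648758, 194.14015311],
       [  0.        ,   0.        ,   1.        ]]), 'k1': -0.08113731498146158, 'extrinsics': array([[-0.0220614 , -0.98975746,  0.14104421,  0.45293517],
       [-0.99975455,  0.02212755, -0.00109947, -0.02412498],
       [-0.00203275, -0.14103384, -0.99000269,  1.03398231],
       [ 0.        ,  0.        ,  0.        ,  1.        ]])}
{'clock': 0.1, 'joints': array([-1.35409886,  0.47770132,  0.02234497,  1.55634153, -0.01151098,
        1.10930576, -0.08310361]), 'qvel': array([ 6.40293536e-05, -1.14977676e-03, -7.62502271e-04, -1.94923468e-03,
       -5.92543786e-04, -1.58047150e-03,  1.80278842e-03]), 'tau': array([ 4.36933376e-03, -5.97759175e+01,  1.61374379e+00, -2.81952256e+01,
        1.28323759e-02,  5.04905198e-03,  1.03561405e-05]), 'tcp_pos': array([0.21524886, 0.63922432, 0.24443844]), 'orientation': array([-5.07910981e-01, -3.10010484e+00,  2.54533308e-03]), 'contact_force': array([ 0.86932841, -0.94870908, -0.36520461]), 'moment': array([-0.00139515, -0.01762934,  0.04958812]), 'gripper_force': 0.0, 'grip_width': 0.08545477193344705} 0.014
```

View pics/scene0.png

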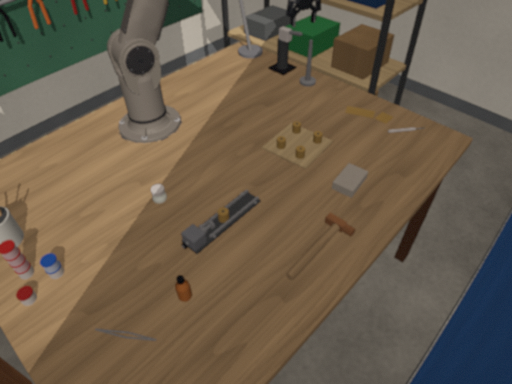

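View pics/top0.png

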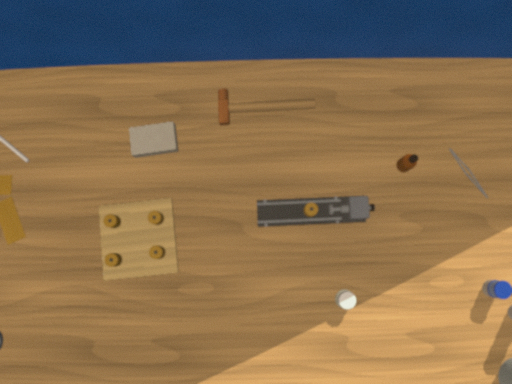

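The top view (image right = −y, up = +x) shows the board with four blanks near (111,220), (156,217), (113,259) and (157,252). The jig runs from (257,213) to its housing at (360,208), with a blank at (312,209).

```bash
cat >h.py <<'E'
from bench import r,eyes
import cv2,numpy as np
def cast(n,px,z):
    c=eyes.camera_info(n);E=c["extrinsics"];K=c["mtx"]
    d=(np.atleast_2d(px)-K[:2,2])/K[0,0];u=d.copy()
    for _ in range(20): u=d/(1+c["k1"]*(u**2).sum(1,keepdims=True))
    v=np.c_[u,np.ones(len(u))]@E[:3,:3].T
    return (E[:3,3]+v*((z-E[2,3])/v[:,2:]))[:,:2]
def proj(n,P):
    c=eyes.camera_info(n);E=c["extrinsics"];K=c["mtx"]
    q=(np.atleast_2d(P)-E[:3,3])@E[:3,:3];u=q[:,:2]/q[:,2:]
    u=u*(1+c["k1"]*(u**2).sum(1,keepdims=True))
    return u*K[0,0]+K[:2,2]
def blobs(im,lo,hi,amin):
    m=cv2.inRange(cv2.cvtColor(im,cv2.COLOR_RGB2HSV),lo,hi)
    cs,_=cv2.findContours(m,cv2.RETR_EXTERNAL,cv2.CHAIN_APPROX_NONE)
    return m,[c for c in cs if cv2.contourArea(c)>amin]
E
python3 - <<'E'
from h import *
im=eyes.grab_frame("top")
for p in((111,216),(312,205),(312,209),(130,240),(280,211),(362,208),(340,209),(270,202)):
    print(p,cv2.cvtColor(im[p[1]:p[1]+1,p[0]:p[0]+1],cv2.COLOR_RGB2HSV)[0,0])
m,cs=blobs(im,(15,150,60),(28,255,215),40)
for c in cs:
    x,y,w,h=cv2.boundingRect(c)
    if 190<y<280 and x<400: print(x,y,w,h,cv2.minEnclosingCircle(c))
a=cv2.resize(im[180:290,90:190],None,fx=5,fy=5,interpolation=cv2.INTER_CUBIC)
b=cv2.resize(im[180:240,240:390],None,fx=5,fy=5,interpolation=cv2.INTER_CUBIC)
cv2.imwrite("pics/a.png",a[...,::-1]);cv2.imwrite("pics/b.png",b[...,::-1])
E
```

```text
(111, 216) [ 19 181 155]
(312, 205) [ 19 172 151]
(312, 209) [ 19 123 104]
(130, 240) [ 18 125 169]
(280, 211) [18 44 70]
(362, 208) [  6  23 110]
(340, 209) [ 17  35 117]
(270, 202) [ 18  33 101]
105 253 16 14 ((112.5, 259.5), 7.905794143676758)
149 246 16 13 ((156.41453552246094, 252.2179412841797), 7.625772953033447)
104 214 16 14 ((111.5, 220.5), 7.905794143676758)
148 211 15 14 ((155.0, 217.5), 7.43313455581665)
304 203 14 13 ((310.5, 209.0), 7.159010887145996)
0 196 26 49 ((9.0, 220.0), 24.083288192749023)
```

View pics/a.png

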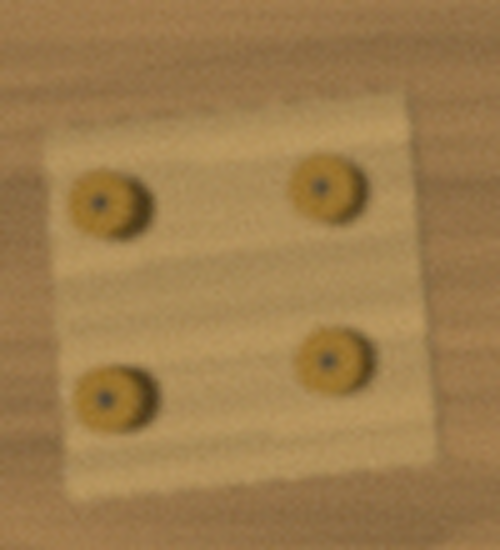

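View pics/b.png

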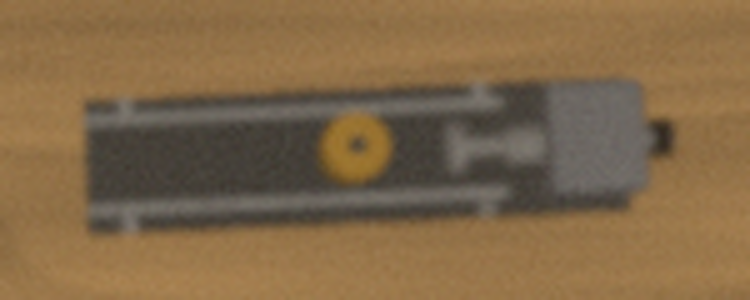

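Crop a (5×) shows the four blanks with dark centre dots at about (99,203), (321,187), (105,399) and (329,361). Crop b shows the channel's two bright walls, (88,122)–(500,103) and (88,212)–(508,190). The blank's dot is at (357,144) and the plunger disc is near (455,147).

```bash
python3 - <<'E'
from h import *
im=eyes.grab_frame("top").astype(float);g=im.sum(2)
def full(u,o): return (np.array(u)+.5)/5-.5+o
D={}
for k,(u,o) in dict(A=((99,203),(90,180)),B=((321,187),(90,180)),C=((105,399),(90,180)),D=((329,361),(90,180)),J=((357,144),(240,180))).items():
    p=full(u,np.array(o));x0,y0=np.round(p).astype(int)
    w=g[y0-2:y0+3,x0-2:x0+3];w=np.clip(np.percentile(w,70)-w,0,None)
    yy,xx=np.mgrid[y0-2:y0+3,x0-2:x0+3];c=np.array([(w*xx).sum(),(w*yy).sum()])/w.sum()
    D[k]=cast("top",c,.042)[0];print(k,p.round(1),c.round(2),D[k].round(4))
L=[]
for (x0,y0,x1,y1) in((95,122,495,103),(95,212,500,191)):
    a=full((x0,y0),np.array((240,180)));b=full((x1,y1),np.array((240,180)));P=[]
    for x in range(int(a[0])+1,int(b[0])):
        y=a[1]+(b[1]-a[1])*(x-a[0])/(b[0]-a[0]);ys=np.arange(round(y)-2,round(y)+3)
        s=im[ys,x,2];s=s-s.min();P.append((x,(s*ys).sum()/s.sum()))  # blue: grey vs wood
    W=cast("top",P,.016);vx,vy,cx,cy=cv2.fitLine(W.astype(np.float32),cv2.DIST_HUBER,0,.001,.001).ravel()
    if vy>0:vx,vy=-vx,-vy
    L.append((np.array([vx,vy]),np.array([cx,cy])));print("wall",vx,vy,cx,cy,"yaw",np.degrees(np.arctan2(vy,vx)))
d=L[0][0]+L[1][0];d/=np.linalg.norm(d);n=np.array([-d[1],d[0]])
o0,o1=L[0][1]@n,L[1][1]@n;print("gap",o0-o1,"d",d,"n",n,"mid",(o0+o1)/2)
mid=(o0+o1)/2
for k in D: print(k,"s",D[k]@d,"off",D[k]@n-mid)
for nm,u,z in(("wallend1",(88,122),.016),("wallend2",(88,212),.016),("w+1",(503,103),.016),("w+2",(508,190),.016),("plate-x",(87,165),.008),("housing +",(645,138),.048),("housing-",(548,140),.048),("plungerdisc top",(447,145),.038)):
    print(nm,cast("top",full(u,np.array((240,180))),z)[0]@d)
E
```

```text
A [109.4 220.2] [109.38 220.18] [0.5409 0.33  ]
B [153.8 217. ] [153.64 216.86] [0.5466 0.2256]
C [110.6 259.4] [110.72 259.4 ] [0.4502 0.3249]
D [155.4 251.8] [155.13 251.73] [0.4662 0.2214]
J [311.  208.4] [311.17 208.46] [ 0.5582 -0.1398]
wall 0.02308946 -0.9997334 0.5769314 -0.084015846 yaw -88.67695
wall 0.022559712 -0.9997455 0.53411835 -0.09151519 yaw -88.707306
gap 0.0429731 d [ 0.02282459 -0.9997395 ] n [0.9997395  0.02282459] mid 0.55337703
A s -0.31754221229454277 off -0.005070805653618615
B s -0.21309602033597796 off -0.0017285587979355421
C s -0.3144941315810606 off -0.09583995420995323
D s -0.21072670831248277 off -0.08223502395527987
J s 0.15252847139169054 off 0.0014935743061913476
wallend1 0.02804886431254994
wallend2 0.026181531338996682
w+1 0.2261649865857241
w+2 0.22564736835005608
plate-x 0.02661984970211198
housing + 0.2849294699337229
housing- 0.2397779638469639
plungerdisc top 0.1945020275098762
```

Request:
step_arm([
  [0.055, -0.065, -0.02, 0, 0, -0.039],
  [0.085, -0.12, -0.04, 0, 0, -0.078],
  [0.14, -0.17, -0.05, 0, 0, -0.117],
  [0.18, -0.22, -0.07, 0, 0, -0.156],
  [0.22, -0.27, -0.08, 0, 0, -0.195],
], jaw=0.3, squeeze=60)

```text
clock: 0.62
tcp_pos: [0.3439, 0.4813, 0.1978]
orientation: [1.427, 2.799, -0.001]
contact_force: [1.1, -0.2, -0.1]
grip_width: 0.0598
gripper_force: 0.0
```

Request:
step_arm([
  [0.045, -0.05, -0.02, 0, 0, -0.039],
  [0.085, -0.1, -0.03, 0, 0, -0.078],
  [0.13, -0.15, -0.05, 0, 0, -0.117],
  [0.17, -0.2, -0.06, 0, 0, -0.156],
  [0.2, -0.25, -0.07, 0, 0, -0.194],
])

```text
clock: 1.03
tcp_pos: [0.4648, 0.331, 0.1562]
orientation: [2.202, 2.239, 0.001]
contact_force: [0.8, 0.3, -0.7]
grip_width: 0.0598
gripper_force: 0.0
```

Request:
step_arm([
  [0.045, -0.055, -0.03, 0, 0, 0],
  [0.09, -0.11, -0.06, 0, 0, 0],
  [0.133, -0.171, -0.09, 0, 0, 0],
  [0.133, -0.171, -0.09, 0, 0, 0],
  [0.133, -0.171, -0.09, 0, 0, 0],
])

```text
clock: 1.45
tcp_pos: [0.5446, 0.2245, 0.101]
orientation: [2.202, 2.238, -0.005]
contact_force: [0.1, -0.1, -0.5]
grip_width: 0.0597
gripper_force: 0.0
```

```bash
cat >>h.py <<'E'
from scipy.spatial.transform import Rotation as Ro
d=np.array([.0228246,-.9997395]);n=np.array([.9997395,.0228246]);mid=.553377;s0=.1663
def jig(x,y=0): return (s0+x)*d+(mid+y)*n
def st(t=None):
    o=r.get_obs();R=Ro.from_rotvec(o["orientation"]).as_matrix()
    print("tcp",o["tcp_pos"].round(4),"yaw",np.degrees(np.arctan2(R[1,1],R[0,1])).round(2),"z",R[:,2].round(4),"f",o["contact_force"].round(1),"w",o["grip_width"].round(4),o["clock"])
    if t is not None: print("units to go",((np.array(t)-o["tcp_pos"])/.6).round(4))
E
python3 - <<'E'
from h import *
st((.5466,.2256,.036))
im=eyes.grab_frame("scene");p=proj("scene",(.5466,.2256,.05))[0].astype(int);print(p)
c=im[p[1]-60:p[1]+40,p[0]-60:p[0]+60];cv2.imwrite("pics/c.png",cv2.resize(c,None,fx=5,fy=5,interpolation=cv2.INTER_CUBIC)[...,::-1])
print(jig(-.052),jig(-.092))
E
```

```text
Traceback (most recent call last):
  File "h.py", line 23, in st
    print("tcp",o["tcp_pos"].round(4),"yaw",np.degrees(np.arctan2(R[1,1],R[0,1])).round(2),"z",R[:,2].round(4),"f",o["contact_force"].round(1),"w",o["grip_width"].round(4),o["clock"])
                                                                                                                                                   ^^^^^^^^^^^^^^^^^^^^^
AttributeError: 'float' object has no attribute 'round'
```

```bash
sed -i 's/o\["grip_width"\].round(4)/o["grip_width"]/' h.py
python3 - <<'E'
from h import *
st((.5466,.2256,.036))
im=eyes.grab_frame("scene");p=proj("scene",(.5466,.2256,.05))[0].astype(int);print(p)
c=im[p[1]-60:p[1]+40,p[0]-60:p[0]+60];cv2.imwrite("pics/c.png",cv2.resize(c,None,fx=5,fy=5,interpolation=cv2.INTER_CUBIC)[...,::-1])
# check blank positions via second view
g=im.copy();m,cs=blobs(im,(15,150,40),(28,255,235),20)
for q in cs:
    x,y=cv2.minEnclosingCircle(q)[0]
    if 200<x<340 and 110<y<230: print(cv2.boundingRect(q))
for P in((.5409,.33),(.4502,.3249),(.4662,.2214),(.5466,.2256),(.5582,-.1398)): print(proj("scene",(*P,.042)).round(1))
print(jig(-.052),jig(-.092))
E
```

```text
tcp [0.5446 0.2245 0.101 ] yaw 0.93 z [-9.0e-04 -3.9e-03 -1.0e+00] f [ 0.1 -0.1 -0.5] w 0.0596894593798698 1.45
units to go [ 0.0033  0.0019 -0.1084]
[299 145]
(219, 209, 9, 13)
(297, 149, 7, 8)
(278, 139, 7, 9)
(314, 133, 7, 9)
[[317. 133.]]
[[295.7 123.2]]
[[280.3 138.3]]
[[299.6 147.9]]
[[221.9 210.8]]
[ 0.5558417  -0.10163962] [ 0.55492871 -0.06165004]
```

View pics/c.png

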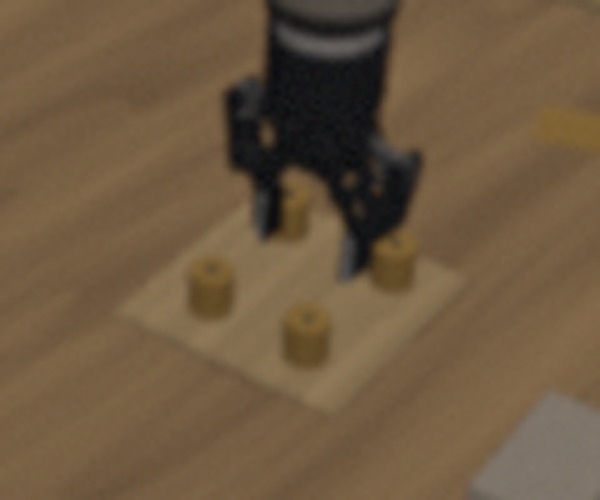

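Crop c shows the open fingers above blank B, whose dot at (305,318) maps to full-frame (299.9,148.5). That agrees with the top view to within 1 px, so I'm descending.

Request:
step_arm([
  [0.0033, 0.0019, -0.03, 0, 0, 0.002],
  [0.0033, 0.0019, -0.06, 0, 0, 0.002],
  [0.0033, 0.0019, -0.09, 0, 0, 0.002],
  [0.0033, 0.0019, -0.1117, 0, 0, 0.002],
  [0.0033, 0.0019, -0.1117, 0, 0, 0.002],
])

```text
clock: 1.92
tcp_pos: [0.5425, 0.2327, 0.0333]
orientation: [-2.184, -2.256, 0.006]
contact_force: [-1.1, -0.4, 0.6]
grip_width: 0.0598
gripper_force: 0.0
```

Request:
step_arm([
  [0, 0, 0, 0, 0, 0],
  [0, 0, 0, 0, 0, 0],
  [0, 0, 0, 0, 0, 0],
  [0, 0, 0, 0, 0, 0],
  [0, 0, 0, 0, 0, 0],
], jaw=1)

```text
clock: 2.33
tcp_pos: [0.5458, 0.2324, 0.037]
orientation: [2.187, 2.255, 0.004]
contact_force: [-0.8, 0.9, 5.9]
grip_width: 0.029
gripper_force: 59.6
```

Request:
step_arm([
  [0, 0, 0, 0, 0, 0],
  [0, 0, 0.01, 0, 0, 0],
  [0, 0, 0.04, 0, 0, 0],
  [0, 0, 0.08, 0, 0, 0],
  [0, 0, 0.1, 0, 0, 0],
])

```text
clock: 2.75
tcp_pos: [0.5456, 0.2316, 0.0978]
orientation: [2.188, 2.254, 0.003]
contact_force: [0.4, -0.7, -1.7]
grip_width: 0.0289
gripper_force: 59.5
```

```bash
python3 - <<'E'
from h import *
st((*jig(-.052),.094))
E
```

```text
tcp [0.5456 0.2316 0.0978] yaw 1.7 z [ 1.8e-03  8.0e-04 -1.0e+00] f [ 0.4 -0.7 -1.7] w 0.028934712793963105 2.75
units to go [ 0.0171 -0.5554 -0.0064]
```

```bash
python3 - <<'E'
from h import *
im=eyes.grab_frame("scene");p=proj("scene",(.5466,.2256,.09))[0].astype(int);st()
c=im[p[1]-40:p[1]+40,p[0]-50:p[0]+50];cv2.imwrite("pics/d.png",cv2.resize(c,None,fx=7,fy=7,interpolation=cv2.INTER_CUBIC)[...,::-1]);print(p)
E
```

```text
tcp [0.5468 0.2322 0.0995] yaw 1.7 z [ 0.0047  0.0026 -1.    ] f [ 0.5  1.3 -0.2] w 0.028737884161779668 2.8
[300 136]
```

View pics/d.png

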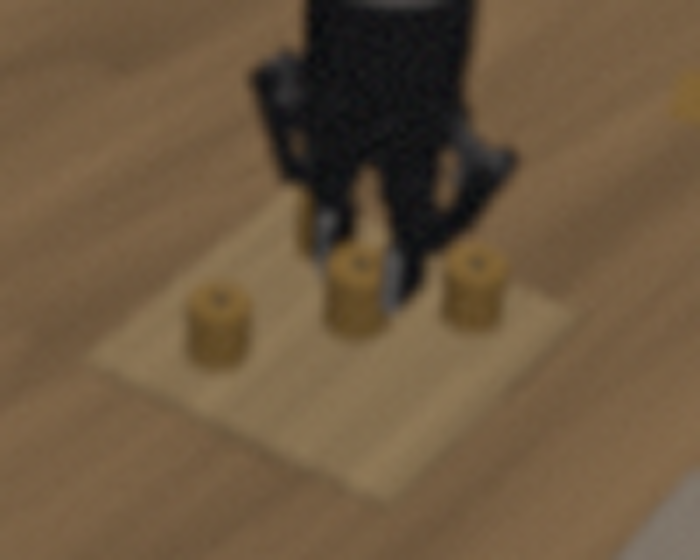

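Crop d shows the blank held upright (dot at (362,262), full-frame ≈ (301.7,133.4)). It's gripped about 7 mm off centre along y, because the arm hadn't settled. I'll set it back down, re-centre and regrasp.

Request:
step_arm([
  [0, 0, -0.025, 0, 0, 0],
  [0, 0, -0.05, 0, 0, 0],
  [0, 0, -0.07, 0, 0, 0],
  [0, 0, -0.085, 0, 0, 0],
  [0, 0, -0.097, 0, 0, 0],
])

```text
clock: 3.22
tcp_pos: [0.5442, 0.2313, 0.0362]
orientation: [-2.187, -2.254, 0.002]
contact_force: [5.6, 3.7, 11.7]
grip_width: 0.0289
gripper_force: 61.5
```

Request:
step_arm([
  [0, 0, 0, 0, 0, 0],
  [0, 0, 0, 0, 0, 0],
  [0, 0, 0, 0, 0, 0],
  [0, 0, -0.002, 0, 0, 0],
  [0, 0, -0.002, 0, 0, 0],
])

```text
clock: 3.63
tcp_pos: [0.5448, 0.2315, 0.0361]
orientation: [2.188, 2.255, 0.0]
contact_force: [0.2, -0.0, -1.9]
grip_width: 0.029
gripper_force: 62.5
```

```bash
python3 - <<'E'
from h import *
st((.5466,.2256,.036))
E
```

```text
tcp [0.5448 0.2315 0.0361] yaw 1.73 z [ 1.e-04 -0.e+00 -1.e+00] f [ 0.2 -0.  -1.9] w 0.028962359758744647 3.6333
units to go [ 0.0029 -0.0099 -0.0001]
```

Request:
step_arm([
  [0, 0, 0, 0, 0, 0],
  [0, 0, 0, 0, 0, 0],
  [0, 0, 0, 0, 0, 0],
  [0, 0, 0, 0, 0, 0],
  [0, 0, 0, 0, 0, 0],
], jaw=0.3)

```text
clock: 4.05
tcp_pos: [0.545, 0.2317, 0.0363]
orientation: [2.188, 2.255, 0.001]
contact_force: [0.6, -0.1, -1.1]
grip_width: 0.0596
gripper_force: 0.0
```

```bash
python3 - <<'E'
from h import *
print(cast("scene",(301.7,133.4),.1055))
im=eyes.grab_frame("scene");p=proj("scene",(.5466,.2256,.042))[0];print(p);st((.5466,.2256,.036))
x0,y0=p.round().astype(int);c=im[y0-25:y0+25,x0-35:x0+35];cv2.imwrite("pics/e.png",cv2.resize(c,None,fx=10,fy=10,interpolation=cv2.INTER_CUBIC)[...,::-1]);print(x0-35,y0-25)
E
```

```text
[[0.55141773 0.22371534]]
[299.57784391 147.87362011]
tcp [0.545  0.2317 0.0363] yaw 1.73 z [ 3.e-04  1.e-04 -1.e+00] f [ 0.3  0.1 -0.1] w 0.05966013716047288 4.1
units to go [ 0.0027 -0.0101 -0.0004]
265 123
```

View pics/e.png

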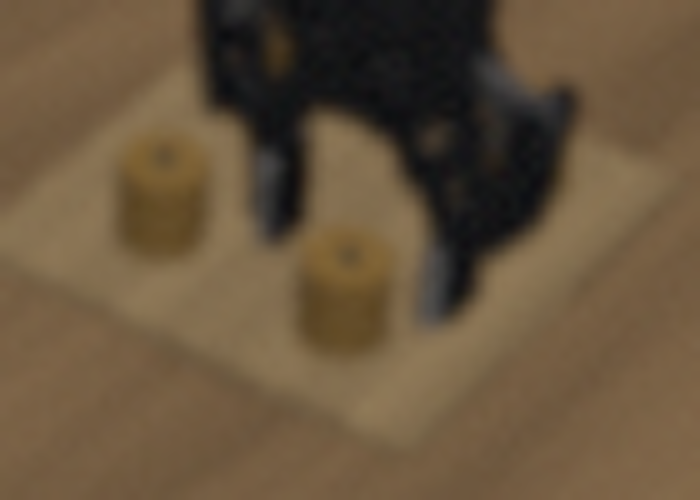

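Crop e shows the blank upright with its dot at (347,254), full-frame (299.3,148.0), so it's still where I measured it. I'm re-centring and regrasping.

Request:
step_arm([
  [0.0013, -0.005, 0, 0, 0, -0.002],
  [0.0025, -0.01, 0, 0, 0, -0.002],
  [0.0025, -0.01, 0, 0, 0, -0.002],
  [0.0025, -0.01, 0, 0, 0, -0.002],
  [0.0025, -0.01, 0, 0, 0, -0.002],
])

```text
clock: 4.52
tcp_pos: [0.5464, 0.2255, 0.0361]
orientation: [2.195, 2.248, 0.0]
contact_force: [-0.4, -0.8, 0.6]
grip_width: 0.0596
gripper_force: 0.0
```

Request:
step_arm([
  [0, 0, 0, 0, 0, 0],
  [0, 0, 0, 0, 0, 0],
  [0, 0, 0, 0, 0, 0],
  [0, 0, 0, 0, 0, 0],
  [0, 0, 0, 0, 0, 0],
], jaw=1)

```text
clock: 4.93
tcp_pos: [0.5463, 0.2257, 0.0364]
orientation: [-2.194, -2.248, -0.0]
contact_force: [-1.9, 0.7, 5.1]
grip_width: 0.0289
gripper_force: 59.0
```

Request:
step_arm([
  [0, 0, 0, 0, 0, 0],
  [0, 0, 0.01, 0, 0, 0],
  [0, 0, 0.03, 0, 0, 0],
  [0, 0, 0.06, 0, 0, 0],
  [0, 0, 0.08, 0, 0, 0],
])

```text
clock: 5.35
tcp_pos: [0.5468, 0.2256, 0.0858]
orientation: [2.195, 2.247, 0.001]
contact_force: [1.5, 0.2, -2.9]
grip_width: 0.0288
gripper_force: 59.4
```

Request:
step_arm([
  [0, 0, 0, 0, 0, 0],
  [0, 0, 0, 0, 0, 0],
  [0, 0, 0, 0, 0, 0],
])

```text
clock: 5.6
tcp_pos: [0.546, 0.2256, 0.0838]
orientation: [-2.194, -2.248, 0.001]
contact_force: [0.3, -0.4, -3.5]
grip_width: 0.0288
gripper_force: 59.4
```

```bash
python3 - <<'E'
from h import *
st((*jig(-.052),.084))
E
```

```text
tcp [0.546  0.2256 0.0838] yaw 1.38 z [-5.e-04 -1.e-04 -1.e+00] f [ 0.3 -0.4 -3.5] w 0.028764837825853155 5.6
units to go [ 1.650e-02 -5.454e-01  3.000e-04]
```

Request:
step_arm([
  [0.001, -0.03, 0, 0, 0, 0],
  [0.002, -0.075, 0, 0, 0, 0],
  [0.004, -0.125, 0, 0, 0, 0],
  [0.006, -0.175, 0, 0, 0, 0],
  [0.008, -0.225, 0, 0, 0, 0],
])

```text
clock: 6.02
tcp_pos: [0.5503, 0.0893, 0.0831]
orientation: [-2.194, -2.248, 0.003]
contact_force: [0.3, -0.7, -1.4]
grip_width: 0.0292
gripper_force: 59.4
```

Request:
step_arm([
  [0.002, -0.05, 0, 0, 0, 0],
  [0.004, -0.1, 0, 0, 0, 0],
  [0.006, -0.15, 0, 0, 0, 0],
  [0.008, -0.2, 0, 0, 0, 0],
  [0.0085, -0.24, 0, 0, 0, 0],
])

```text
clock: 6.43
tcp_pos: [0.5555, -0.0562, 0.0833]
orientation: [-2.196, -2.246, 0.003]
contact_force: [-0.1, 0.6, -1.9]
grip_width: 0.0291
gripper_force: 59.4
```

Request:
step_arm([
  [0, -0.03, 0, 0, 0, 0],
  [0, -0.055, 0, 0, 0, 0],
  [0, -0.07, 0, 0, 0, 0],
  [0, -0.078, 0, 0, 0, 0],
  [0, -0.0804, 0, 0, 0, 0],
])

```text
clock: 6.85
tcp_pos: [0.5559, -0.1021, 0.0836]
orientation: [-2.195, -2.247, 0.001]
contact_force: [0.2, -0.2, -2.1]
grip_width: 0.0288
gripper_force: 59.4
```

Request:
step_arm([
  [0, 0, -0.01, 0, 0, 0],
  [0, 0, -0.02, 0, 0, 0],
  [0, 0, -0.03, 0, 0, 0],
  [0, 0, -0.03, 0, 0, 0],
  [0, 0, -0.03, 0, 0, 0],
])

```text
clock: 7.27
tcp_pos: [0.5558, -0.1009, 0.0654]
orientation: [-2.193, -2.248, 0.001]
contact_force: [-0.2, -0.6, -1.1]
grip_width: 0.0293
gripper_force: 59.4
```

```bash
python3 - <<'E'
from h import *
st((*jig(-.052),.0365))
im=eyes.grab_frame("scene");p=proj("scene",(*jig(-.05),.04))[0];x0,y0=p.round().astype(int)
c=im[y0-30:y0+30,x0-40:x0+40];cv2.imwrite("pics/f.png",cv2.resize(c,None,fx=10,fy=10,interpolation=cv2.INTER_CUBIC)[...,::-1]);print(x0-40,y0-30)
E
```

```text
tcp [ 0.5558 -0.1009  0.0654] yaw 1.43 z [-1.4e-03  3.0e-04 -1.0e+00] f [-0.2 -0.6 -1.1] w 0.029333988025772112 7.2667
units to go [ 0.     -0.0013 -0.0482]
191 174
```

View pics/f.png

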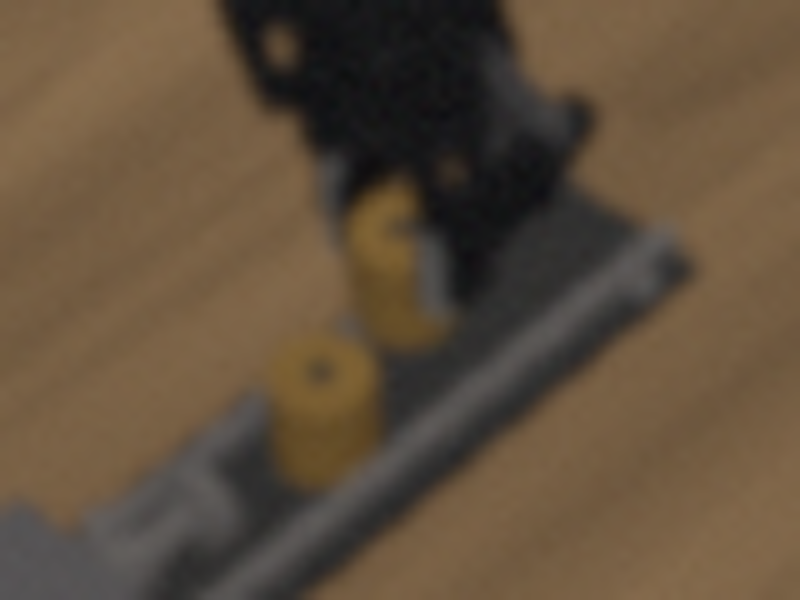

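Crop f shows the held blank over the channel, dot at about (403,225), in line with blank0 (dot (320,370)) and clear of both walls. I'm lowering it now.

Request:
step_arm([
  [0, -0.001, -0.012, 0, 0, 0],
  [0, -0.001, -0.024, 0, 0, 0],
  [0, -0.001, -0.036, 0, 0, 0],
  [0, -0.001, -0.043, 0, 0, 0],
  [0, -0.001, -0.047, 0, 0, 0],
])

```text
clock: 7.73
tcp_pos: [0.5556, -0.1022, 0.0368]
orientation: [-2.194, -2.247, 0.002]
contact_force: [0.4, -0.8, -2.0]
grip_width: 0.0292
gripper_force: 59.4
```

Request:
step_arm([
  [0, 0, 0, 0, 0, 0],
  [0, 0, 0, 0, 0, 0],
  [0, 0, 0, 0, 0, 0],
  [0, 0, 0, 0, 0, 0],
])

```text
clock: 8.07
tcp_pos: [0.5565, -0.1023, 0.0382]
orientation: [2.194, 2.247, 0.001]
contact_force: [-0.3, 0.4, -2.0]
grip_width: 0.0293
gripper_force: 59.4
```

Request:
step_arm([
  [0, 0, -0.001, 0, 0, 0],
  [0, 0, -0.002, 0, 0, 0],
  [0, 0, -0.0025, 0, 0, 0],
  [0, 0, -0.0025, 0, 0, 0],
  [0, 0, -0.0025, 0, 0, 0],
])

```text
clock: 8.48
tcp_pos: [0.5563, -0.1022, 0.0365]
orientation: [2.195, 2.248, 0.0]
contact_force: [0.5, -0.3, -1.3]
grip_width: 0.029
gripper_force: 59.4
```

Request:
step_arm([
  [0, 0, 0, 0, 0, 0],
  [0, 0, 0, 0, 0, 0],
  [0, 0, 0, 0, 0, 0],
  [0, 0, 0, 0, 0, 0],
])

```text
clock: 8.82
tcp_pos: [0.5563, -0.1023, 0.0365]
orientation: [2.195, 2.248, 0.0]
contact_force: [0.0, 0.1, -0.6]
grip_width: 0.0288
gripper_force: 59.4
```

Request:
step_arm([
  [0, 0, 0, 0, 0, 0],
  [0, 0, 0, 0, 0, 0],
  [0, 0, 0, 0, 0, 0],
  [0, 0, 0, 0, 0, 0],
  [0, 0, 0.01, 0, 0, 0],
], jaw=0.3)

```text
clock: 9.23
tcp_pos: [0.5556, -0.1021, 0.0418]
orientation: [-2.194, -2.247, 0.002]
contact_force: [0.1, 0.5, 0.4]
grip_width: 0.0601
gripper_force: 0.0
```

Request:
step_arm([
  [0, 0, 0.02, 0, 0, 0],
  [0, 0, 0.05, 0, 0, 0],
  [0, 0, 0.09, 0, 0, 0],
  [0, 0.03, 0.1, 0, 0, 0],
  [-0.01, 0.07, 0.1, 0, 0, 0],
])

```text
clock: 9.65
tcp_pos: [0.5531, -0.0626, 0.1062]
orientation: [2.196, 2.239, 0.006]
contact_force: [1.8, 0.9, -0.2]
grip_width: 0.0593
gripper_force: 0.0
```

Request:
step_arm([
  [-0.016, 0.05, 0, 0, 0, 0],
  [-0.032, 0.1, 0, 0, 0, 0],
  [-0.048, 0.15, 0, 0, 0, 0],
  [-0.064, 0.2, 0, 0, 0, 0],
  [-0.08, 0.25, 0, 0, 0, 0],
])

```text
clock: 10.07
tcp_pos: [0.502, 0.0911, 0.1037]
orientation: [2.195, 2.247, 0.002]
contact_force: [-0.0, 0.8, -0.4]
grip_width: 0.0598
gripper_force: 0.0
```

Request:
step_arm([
  [-0.016, 0.05, 0, 0, 0, 0],
  [-0.032, 0.1, 0, 0, 0, 0],
  [-0.046, 0.15, 0, 0, 0, 0],
  [-0.056, 0.19, 0, 0, 0, 0],
  [-0.06, 0.215, 0, 0, 0, 0],
])

```text
clock: 10.48
tcp_pos: [0.4653, 0.2223, 0.1036]
orientation: [-2.19, -2.251, -0.003]
contact_force: [0.1, -0.1, 0.4]
grip_width: 0.0597
gripper_force: 0.0
```

Request:
step_arm([
  [0, 0, 0, 0, 0, 0],
  [0, 0, 0, 0, 0, 0],
  [0, 0, 0, 0, 0, 0],
  [0, 0, 0, 0, 0, 0],
  [0, 0, 0, 0, 0, 0],
])

```text
clock: 10.9
tcp_pos: [0.4667, 0.2173, 0.1027]
orientation: [2.197, 2.245, -0.0]
contact_force: [-0.1, -0.2, -0.5]
grip_width: 0.0598
gripper_force: 0.0
```

```bash
python3 - <<'E'
from h import *
st((.4662,.2214,.0365))
im=eyes.grab_frame("top");im=im.astype(float);g=im.sum(2)
for jx in(-.052,-.0138):
    p=proj("top",(*jig(jx),.042))[0];x0,y0=np.round(p).astype(int)
    w=g[y0-2:y0+3,x0-2:x0+3];w=np.clip(np.percentile(w,70)-w,0,None)
    yy,xx=np.mgrid[y0-2:y0+3,x0-2:x0+3];c=np.array([(w*xx).sum(),(w*yy).sum()])/w.sum()
    q=cast("top",c,.042)[0];print(c,q@d-s0,q@n-mid)
E
```

```text
tcp [0.4667 0.2173 0.1027] yaw 1.23 z [ 2.e-04 -3.e-04 -1.e+00] f [-0.1 -0.2 -0.5] w 0.05984959128490979 10.9
units to go [-0.0008  0.0068 -0.1103]
[295.99405867 209.76271816] -0.04906473962958509 8.150189626099369e-05
[311.13539367 208.52244297] -0.013859904312992888 0.001360126817451346
```

Request:
step_arm([
  [-0.0008, 0.0068, -0.02, 0, 0, 0],
  [-0.0008, 0.0068, -0.045, 0, 0, 0],
  [-0.0008, 0.0068, -0.07, 0, 0, 0],
  [-0.0008, 0.0068, -0.095, 0, 0, 0],
  [-0.0008, 0.0068, -0.11, 0, 0, 0],
])

```text
clock: 11.37
tcp_pos: [0.4649, 0.2223, 0.0343]
orientation: [-2.195, -2.247, 0.004]
contact_force: [0.0, 0.4, -0.1]
grip_width: 0.0599
gripper_force: 0.0
```

Request:
step_arm([
  [0, 0, 0, 0, 0, 0],
  [0, 0, 0, 0, 0, 0],
  [0, 0, 0, 0, 0, 0],
  [0, 0, 0, 0, 0, 0],
  [0, 0, 0, 0, 0, 0],
])

```text
clock: 11.78
tcp_pos: [0.4663, 0.2232, 0.0371]
orientation: [2.195, 2.248, 0.002]
contact_force: [1.1, 0.6, 0.3]
grip_width: 0.06
gripper_force: 0.0
```

Request:
step_arm([
  [0, -0.003, -0.001, 0, 0, 0],
  [0, -0.003, -0.001, 0, 0, 0],
  [0, -0.003, -0.001, 0, 0, 0],
])

```text
clock: 12.03
tcp_pos: [0.4659, 0.2209, 0.036]
orientation: [2.195, 2.247, 0.0]
contact_force: [-0.4, -0.4, -0.8]
grip_width: 0.0594
gripper_force: 0.0
```

Request:
step_arm([
  [0, 0, 0, 0, 0, 0],
  [0, 0, 0, 0, 0, 0],
  [0, 0, 0, 0, 0, 0],
  [0, 0, 0, 0, 0, 0],
  [0, 0, 0, 0, 0, 0],
], jaw=1)

```text
clock: 12.45
tcp_pos: [0.4659, 0.2211, 0.0362]
orientation: [-2.195, -2.248, -0.001]
contact_force: [-1.0, 0.4, 6.2]
grip_width: 0.0292
gripper_force: 58.8
```

Request:
step_arm([
  [0, 0, 0, 0, 0, 0],
  [0, 0, 0.01, 0, 0, 0],
  [0, 0, 0.03, 0, 0, 0],
  [0, 0, 0.06, 0, 0, 0],
  [0, 0, 0.08, 0, 0, 0],
])

```text
clock: 12.87
tcp_pos: [0.466, 0.221, 0.0855]
orientation: [2.195, 2.247, 0.001]
contact_force: [0.5, 0.3, -2.0]
grip_width: 0.0289
gripper_force: 59.4
```

Request:
step_arm([
  [0, 0, 0, 0, 0, 0],
  [0, 0, 0, 0, 0, 0],
  [0, 0, 0, 0, 0, 0],
])

```text
clock: 13.12
tcp_pos: [0.4654, 0.221, 0.0836]
orientation: [-2.194, -2.248, 0.001]
contact_force: [0.3, -0.1, -2.5]
grip_width: 0.0286
gripper_force: 59.4
```

```bash
python3 - <<'E'
from h import *
st((*jig(-.091),.084));print(jig(-.091))
E
```

```text
tcp [0.4654 0.221  0.0836] yaw 1.38 z [-5.e-04 -2.e-04 -1.e+00] f [ 0.3 -0.1 -2.5] w 0.02861678003080704 13.1167
units to go [ 0.1493 -0.4727  0.0007]
[ 0.55495154 -0.06264978]
```

Request:
step_arm([
  [0.008, -0.025, 0, 0, 0, 0],
  [0.022, -0.07, 0, 0, 0, 0],
  [0.037, -0.12, 0, 0, 0, 0],
  [0.053, -0.17, 0, 0, 0, 0],
  [0.069, -0.22, 0, 0, 0, 0],
])

```text
clock: 13.53
tcp_pos: [0.5066, 0.0877, 0.0829]
orientation: [-2.193, -2.248, 0.003]
contact_force: [-0.2, 0.1, -2.6]
grip_width: 0.029
gripper_force: 59.4
```

Request:
step_arm([
  [0.016, -0.05, 0, 0, 0, 0],
  [0.032, -0.1, 0, 0, 0, 0],
  [0.047, -0.15, 0, 0, 0, 0],
  [0.059, -0.19, 0, 0, 0, 0],
  [0.069, -0.22, 0, 0, 0, 0],
])

```text
clock: 13.95
tcp_pos: [0.5481, -0.0461, 0.0829]
orientation: [-2.198, -2.245, 0.003]
contact_force: [1.0, -1.0, -1.5]
grip_width: 0.0286
gripper_force: 59.4
```

Request:
step_arm([
  [0.006, -0.02, 0, 0, 0, 0],
  [0.01, -0.03, 0, 0, 0, 0],
  [0.0113, -0.0327, 0, 0, 0, 0],
  [0.0113, -0.0327, -0.01, 0, 0, 0],
  [0.0113, -0.0327, -0.02, 0, 0, 0],
])

```text
clock: 14.37
tcp_pos: [0.5553, -0.0609, 0.0713]
orientation: [-2.192, -2.25, -0.001]
contact_force: [0.1, 0.1, -1.7]
grip_width: 0.0289
gripper_force: 59.4
```

Request:
step_arm([
  [0, 0, -0.01, 0, 0, 0],
  [0, 0, -0.01, 0, 0, 0],
  [0, 0, -0.01, 0, 0, 0],
  [0, 0, -0.01, 0, 0, 0],
  [0, 0, -0.01, 0, 0, 0],
])

```text
clock: 14.78
tcp_pos: [0.5555, -0.0623, 0.066]
orientation: [2.194, 2.248, 0.0]
contact_force: [0.1, -0.1, -1.4]
grip_width: 0.0289
gripper_force: 59.4
```

```bash
python3 - <<'E'
from h import *
st((*jig(-.091),.0368))
E
```

```text
tcp [ 0.5555 -0.0623  0.066 ] yaw 1.39 z [ 4.e-04  0.e+00 -1.e+00] f [ 0.1 -0.1 -1.4] w 0.02885445760736245 14.7833
units to go [-0.001  -0.0005 -0.0487]
```

Request:
step_arm([
  [-0.001, 0, -0.012, 0, 0, 0],
  [-0.001, 0, -0.024, 0, 0, 0],
  [-0.001, 0, -0.036, 0, 0, 0],
  [-0.001, 0, -0.043, 0, 0, 0],
  [-0.001, 0, -0.047, 0, 0, 0],
])

```text
clock: 15.2
tcp_pos: [0.5541, -0.0626, 0.0365]
orientation: [-2.194, -2.247, 0.002]
contact_force: [-0.4, 0.1, -2.8]
grip_width: 0.0285
gripper_force: 59.4
```

Request:
step_arm([
  [0, 0, 0, 0, 0, 0],
  [0, 0, 0, 0, 0, 0],
  [0, 0, 0, 0, 0, 0],
  [0, 0, 0, 0, 0, 0],
])

```text
clock: 15.53
tcp_pos: [0.555, -0.0626, 0.0379]
orientation: [2.195, 2.248, 0.001]
contact_force: [0.2, -0.8, -1.4]
grip_width: 0.0291
gripper_force: 59.6
```

Request:
step_arm([
  [0, 0, -0.001, 0, 0, 0],
  [0, 0, -0.002, 0, 0, 0],
  [0, 0, -0.0023, 0, 0, 0],
  [0, 0, -0.0023, 0, 0, 0],
  [0, 0, -0.0023, 0, 0, 0],
])

```text
clock: 15.95
tcp_pos: [0.5548, -0.0625, 0.0363]
orientation: [2.195, 2.248, 0.0]
contact_force: [-1.0, -0.5, -2.0]
grip_width: 0.0286
gripper_force: 59.6
```

Request:
step_arm([
  [0, 0, 0, 0, 0, 0],
  [0, 0, 0, 0, 0, 0],
  [0, 0, 0, 0, 0, 0],
  [0, 0, 0, 0, 0, 0],
])

```text
clock: 16.28
tcp_pos: [0.5548, -0.0626, 0.0363]
orientation: [2.195, 2.248, 0.0]
contact_force: [-0.9, -0.2, -0.9]
grip_width: 0.0289
gripper_force: 59.6
```

Request:
step_arm([
  [0, 0, 0, 0, 0, 0],
  [0, 0, 0, 0, 0, 0],
  [0, 0, 0, 0, 0, 0],
  [0, 0, 0, 0, 0, 0],
  [0, 0, 0.01, 0, 0, 0],
], jaw=0.3)

```text
clock: 16.7
tcp_pos: [0.5541, -0.0625, 0.0416]
orientation: [-2.194, -2.247, 0.002]
contact_force: [0.3, 0.2, 0.3]
grip_width: 0.0601
gripper_force: 0.0
```

Request:
step_arm([
  [0, 0, 0.02, 0, 0, 0],
  [0, 0, 0.05, 0, 0, 0],
  [0, 0, 0.08, 0, 0, 0],
  [-0.002, 0.05, 0.08, 0, 0, 0],
  [-0.002, 0.09, 0.08, 0, 0, 0],
])

```text
clock: 17.12
tcp_pos: [0.5547, -0.0089, 0.0928]
orientation: [2.197, 2.242, 0.005]
contact_force: [-0.6, 2.1, 0.1]
grip_width: 0.0598
gripper_force: 0.0
```

Request:
step_arm([
  [0, 0, 0, 0, 0, 0],
  [0, 0, 0, 0, 0, 0],
  [0, 0, 0, 0, 0, 0],
  [0, 0, 0, 0, 0, 0],
  [0, 0, 0, 0, 0, 0],
], jaw=1)

```text
clock: 17.53
tcp_pos: [0.5536, -0.0099, 0.0905]
orientation: [2.196, 2.245, -0.0]
contact_force: [-0.2, 0.1, -0.6]
grip_width: 0.0006
gripper_force: 0.0
```

```bash
cat >>h.py <<'E'
def dots(js,name="top"):
    g=eyes.grab_frame(name).astype(float).sum(2)
    for jx in js:
        p=proj(name,(*jig(jx),.042))[0];x0,y0=np.round(p).astype(int)
        w=g[y0-2:y0+3,x0-2:x0+3];w=np.clip(np.percentile(w,70)-w,0,None)
        yy,xx=np.mgrid[y0-2:y0+3,x0-2:x0+3];c=np.array([(w*xx).sum(),(w*yy).sum()])/w.sum()
        q=cast(name,c,.042)[0];print("dot",c.round(2),"jig",(q@d-s0).round(4),(q@n-mid).round(4))
E
python3 - <<'E'
from h import *
st((*jig(-.141),.032));print(jig(-.141));dots((-.089,-.049,-.0138))
im=eyes.grab_frame("scene");p=proj("scene",(*jig(-.08),.05))[0];x0,y0=p.round().astype(int)
c=im[y0-40:y0+35,x0-50:x0+50];cv2.imwrite("pics/g.png",cv2.resize(c,None,fx=8,fy=8,interpolation=cv2.INTER_CUBIC)[...,::-1]);print(x0-50,y0-40)
E
```

```text
tcp [ 0.5536 -0.0099  0.0905] yaw 1.26 z [ 1.e-04 -5.e-04 -1.e+00] f [-0.2  0.1 -0.6] w 0.0005878118977293941 17.5333
units to go [ 0.0004 -0.0046 -0.0975]
[ 0.55381031 -0.0126628 ]
dot [280.21 211.08] jig -0.0857 -0.0013
dot [296.12 209.73] jig -0.0488 0.0001
dot [311.22 208.46] jig -0.0136 0.0015
188 156
```

View pics/g.png

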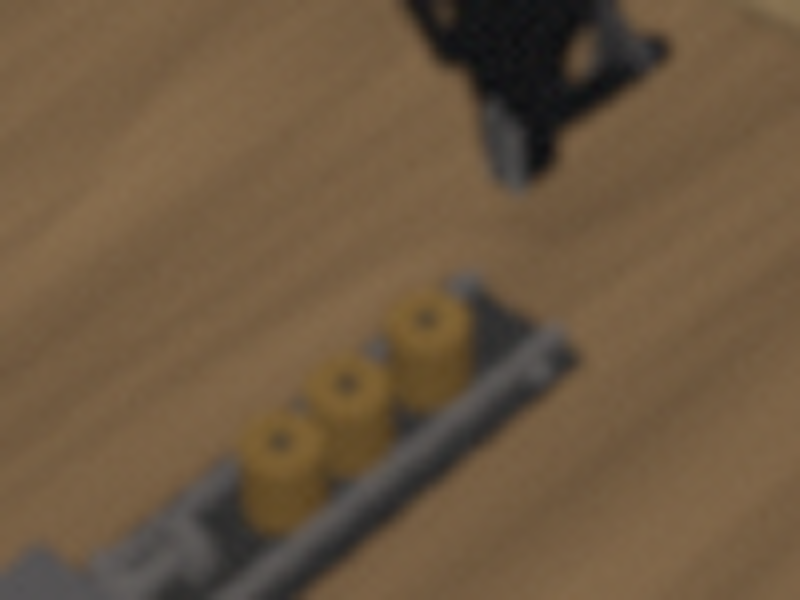

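Crop g shows three blanks upright in the channel, dots at (282,440), (347,383) and (427,318), with the shut fingers behind the open end. I'm descending and then pushing along −y.

Request:
step_arm([
  [0.0004, 0, -0.02, 0, 0, 0],
  [0.0004, 0, -0.045, 0, 0, 0],
  [0.0004, 0, -0.07, 0, 0, 0],
  [0.0004, 0, -0.088, 0, 0, 0],
  [0.0004, 0, -0.095, 0, 0, 0],
])

```text
clock: 18.05
tcp_pos: [0.5524, -0.0088, 0.031]
orientation: [-2.194, -2.246, 0.004]
contact_force: [0.3, -0.3, -0.2]
grip_width: 0.0002
gripper_force: 0.0
```

Request:
step_arm([
  [0, 0, 0, 0, 0, 0],
  [0, 0, 0, 0, 0, 0],
  [0, 0, 0, 0, 0, 0],
  [0, 0, 0, 0, 0, 0],
  [0, 0, 0, 0, 0, 0],
])

```text
clock: 18.47
tcp_pos: [0.5543, -0.0085, 0.0339]
orientation: [2.194, 2.247, 0.002]
contact_force: [1.0, 0.5, 0.2]
grip_width: 0.0001
gripper_force: 0.0
```

Request:
step_arm([
  [0.0001, -0.006, 0, 0, 0, 0],
  [0.0003, -0.012, 0, 0, 0, 0],
  [0.0004, -0.018, 0, 0, 0, 0],
  [0.0005, -0.024, 0, 0, 0, 0],
  [0.0007, -0.03, 0, 0, 0, 0],
])

```text
clock: 18.88
tcp_pos: [0.5542, -0.0272, 0.0333]
orientation: [2.195, 2.247, -0.0]
contact_force: [-1.4, 0.7, -0.1]
grip_width: -0.0
gripper_force: 0.0
```

```bash
python3 - <<'E'
from h import *
st((*jig(-.057),.0335))
E
```

```text
tcp [ 0.5542 -0.0272  0.0333] yaw 1.34 z [ 1.e-04 -1.e-04 -1.e+00] f [-1.4  0.7 -0.1] w -2.161290867475966e-05 18.8833
units to go [ 0.0025 -0.1157  0.0004]
```

Request:
step_arm([
  [0.0001, -0.006, 0, 0, 0, 0],
  [0.0003, -0.012, 0, 0, 0, 0],
  [0.0004, -0.018, 0, 0, 0, 0],
  [0.0005, -0.024, 0, 0, 0, 0],
  [0.0007, -0.03, 0, 0, 0, 0],
])

```text
clock: 19.3
tcp_pos: [0.5547, -0.0445, 0.0332]
orientation: [-2.194, -2.248, -0.0]
contact_force: [-0.3, 0.8, 1.0]
grip_width: 0.0
gripper_force: 0.7
```

Request:
step_arm([
  [0.0001, -0.006, 0, 0, 0, 0],
  [0.0003, -0.012, 0, 0, 0, 0],
  [0.0004, -0.018, 0, 0, 0, 0],
  [0.0005, -0.024, 0, 0, 0, 0],
  [0.0007, -0.03, 0, 0, 0, 0],
])

```text
clock: 19.72
tcp_pos: [0.5551, -0.0622, 0.0332]
orientation: [-2.194, -2.248, -0.001]
contact_force: [0.2, 4.9, 1.0]
grip_width: -0.0001
gripper_force: 2.2
```

Request:
step_arm([
  [0.0001, -0.004, 0, 0, 0, 0],
  [0.0002, -0.008, 0, 0, 0, 0],
  [0.0003, -0.012, 0, 0, 0, 0],
  [0.0004, -0.016, 0, 0, 0, 0],
  [0.0005, -0.02, 0, 0, 0, 0],
])

```text
clock: 20.13
tcp_pos: [0.5553, -0.0747, 0.0332]
orientation: [-2.195, -2.248, -0.0]
contact_force: [-0.3, 4.5, 1.3]
grip_width: 0.0003
gripper_force: 2.2
```

```bash
python3 - <<'E'
from h import *
st((*jig(-.057),.0335))
p=r.get_obs()["tcp_pos"][:2]@d-s0
print(p);dots((p+.011+.016+.003,p+.062,p+.094))
im=eyes.grab_frame("scene");q=proj("scene",(*jig(-.0),.04))[0];x0,y0=q.round().astype(int)
c=im[y0-40:y0+35,x0-50:x0+50];cv2.imwrite("pics/h.png",cv2.resize(c,None,fx=8,fy=8,interpolation=cv2.INTER_CUBIC)[...,::-1])
E
```

```text
tcp [ 0.5553 -0.0747  0.0332] yaw 1.37 z [-1.e-04  1.e-04 -1.e+00] f [-0.3  4.5  1.3] w 0.0002521339223896952 20.1333
units to go [ 0.0006 -0.0365  0.0004]
-0.07893266380731313
dot [295.57 209.84] jig -0.0501 -0.0001
dot [311.11 209.23] jig -0.014 -0.0003
dot [322.92 208.46] jig 0.0135 0.0003
```

Request:
step_arm([
  [0.0001, -0.0025, 0, 0, 0, 0],
  [0.0001, -0.005, 0, 0, 0, 0],
  [0.0002, -0.0075, 0, 0, 0, 0],
  [0.0002, -0.01, 0, 0, 0, 0],
  [0.0003, -0.0125, 0, 0, 0, 0],
])

```text
clock: 20.65
tcp_pos: [0.5556, -0.0806, 0.0332]
orientation: [-2.192, -2.248, -0.002]
contact_force: [-0.7, 8.9, 2.3]
grip_width: 0.0
gripper_force: 4.5
```

Request:
step_arm([
  [0.0001, -0.0025, 0, 0, 0, 0],
  [0.0001, -0.005, 0, 0, 0, 0],
  [0.0002, -0.0075, 0, 0, 0, 0],
  [0.0002, -0.01, 0, 0, 0, 0],
  [0.0003, -0.0125, 0, 0, 0, 0],
])

```text
clock: 21.07
tcp_pos: [0.5558, -0.0868, 0.0333]
orientation: [-2.19, -2.248, -0.003]
contact_force: [-0.9, 11.1, 2.8]
grip_width: -0.0001
gripper_force: 5.8
```

Request:
step_arm([
  [0, -0.0015, 0, 0, 0, 0],
  [0.0001, -0.003, 0, 0, 0, 0],
  [0.0001, -0.0045, 0, 0, 0, 0],
  [0.0001, -0.006, 0, 0, 0, 0],
  [0.0001, -0.0075, 0, 0, 0, 0],
])

```text
clock: 21.48
tcp_pos: [0.556, -0.0904, 0.0333]
orientation: [-2.189, -2.249, -0.004]
contact_force: [-1.0, 13.5, 3.0]
grip_width: -0.0
gripper_force: 6.5
```

Request:
step_arm([
  [0, -0.0015, 0, 0, 0, 0],
  [0.0001, -0.003, 0, 0, 0, 0],
  [0.0001, -0.0045, 0, 0, 0, 0],
  [0.0001, -0.006, 0, 0, 0, 0],
  [0.0001, -0.0075, 0, 0, 0, 0],
])

```text
clock: 21.9
tcp_pos: [0.5561, -0.0942, 0.0333]
orientation: [-2.188, -2.249, -0.004]
contact_force: [-1.3, 14.7, 4.5]
grip_width: -0.0002
gripper_force: 7.4
```

Request:
step_arm([
  [0, -0.001, 0, 0, 0, 0],
  [0.0001, -0.002, 0, 0, 0, 0],
  [0.0001, -0.003, 0, 0, 0, 0],
  [0.0001, -0.004, 0, 0, 0, 0],
  [0.0001, -0.005, 0, 0, 0, 0],
])

```text
clock: 22.32
tcp_pos: [0.5561, -0.0966, 0.0333]
orientation: [-2.187, -2.249, -0.005]
contact_force: [-1.1, 15.7, 5.0]
grip_width: 0.0001
gripper_force: 7.9
```

Request:
step_arm([
  [0, -0.001, 0, 0, 0, 0],
  [0.0001, -0.002, 0, 0, 0, 0],
  [0.0001, -0.003, 0, 0, 0, 0],
  [0.0001, -0.004, 0, 0, 0, 0],
  [0.0001, -0.005, 0, 0, 0, 0],
])

```text
clock: 22.73
tcp_pos: [0.5563, -0.0991, 0.0333]
orientation: [-2.186, -2.249, -0.005]
contact_force: [-0.9, 16.4, 5.1]
grip_width: 0.0001
gripper_force: 8.5
```

Request:
step_arm([
  [0, -0.001, 0, 0, 0, 0],
  [0.0001, -0.002, 0, 0, 0, 0],
  [0.0001, -0.003, 0, 0, 0, 0],
  [0.0001, -0.003, 0, 0, 0, 0],
  [0.0001, -0.003, 0, 0, 0, 0],
])

```text
clock: 23.15
tcp_pos: [0.5563, -0.0998, 0.0333]
orientation: [-2.185, -2.249, -0.006]
contact_force: [-1.0, 18.3, 6.9]
grip_width: 0.0003
gripper_force: 9.8
```

```bash
python3 - <<'E'
from h import *
st();p=r.get_obs()["tcp_pos"][:2]@d-s0
print(p);dots((-.03,.002,.033))
E
```

```text
tcp [ 0.5563 -0.0998  0.0333] yaw 1.67 z [-0.0015  0.0072 -1.    ] f [-1.  18.3  6.9] w 0.000278378960552224 23.15
-0.05387561711986888
dot [303.54 208.99] jig -0.0315 0.0011
dot [318.41 208.62] jig 0.003 0.0004
dot [332.3  208.17] jig 0.0353 -0.0001
```

Request:
step_arm([
  [0, -0.001, 0, 0, 0, 0],
  [0, -0.002, 0, 0, 0, 0],
  [0.0001, -0.003, 0, 0, 0, 0],
  [0.0001, -0.003, 0, 0, 0, 0],
  [0.0001, -0.003, 0, 0, 0, 0],
])

```text
clock: 23.62
tcp_pos: [0.5563, -0.0999, 0.0333]
orientation: [-2.182, -2.249, -0.008]
contact_force: [-0.9, 23.5, 8.6]
grip_width: 0.0001
gripper_force: 11.7
```

Request:
step_arm([
  [0, -0.001, 0, 0, 0, 0],
  [0, -0.002, 0, 0, 0, 0],
  [0.0001, -0.003, 0, 0, 0, 0],
  [0.0001, -0.003, 0, 0, 0, 0],
  [0.0001, -0.003, 0, 0, 0, 0],
])

```text
clock: 24.03
tcp_pos: [0.5564, -0.1, 0.0333]
orientation: [-2.18, -2.249, -0.009]
contact_force: [-2.7, 26.4, 10.6]
grip_width: -0.0002
gripper_force: 13.6
```

```bash
python3 - <<'E'
from h import *
st();dots((-.03,.002,.034))
im=eyes.grab_frame("scene");q=proj("scene",(*jig(-.0),.04))[0];x0,y0=q.round().astype(int)
c=im[y0-40:y0+35,x0-50:x0+50];cv2.imwrite("pics/i.png",cv2.resize(c,None,fx=8,fy=8,interpolation=cv2.INTER_CUBIC)[...,::-1])
E
```

```text
tcp [ 0.5564 -0.1     0.0333] yaw 1.81 z [-0.0027  0.0109 -0.9999] f [-2.7 26.4 10.6] w -0.0001688647391881641 24.0333
dot [303.55 209.66] jig -0.0316 -0.0005
dot [317.61 209.24] jig 0.001 -0.001
dot [333.18 208.07] jig 0.0374 0.0001
```

View pics/i.png

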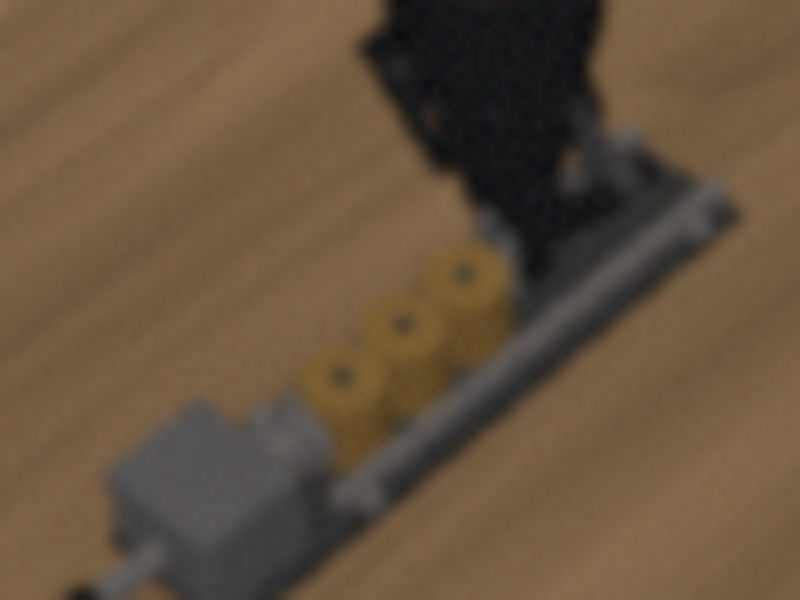

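Crop i shows three upright blanks touching in a row (dots (342,376), (404,323), (465,272)) against the plunger, with its rod out the back of the housing and the fingers pressed behind. The tool has stopped moving while the force rose from 18 to 26 N, so the plunger is on its hard stop.

```bash
python3 -c "
from bench import r
print(r.hand_in())"
```

```text
the job is handed in; nothing more can be done
None
```

I handed the job in with three blanks upright and touching in the channel and the shut fingers holding the row at about 26 N against the plunger's hard stop; the other two blanks were left on the board.

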